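# Shut the dosed vials in order and start the timer

## Robot

A 6-joint arm with a two-finger parallel gripper is mounted at the origin on a cart in front of the work surface, level with it; the furniture and walls round the work are solid. World frame = base frame: x ahead of the robot, y to its left, z up, the work surface at z = 0. Lengths are in m, angles in rad, forces in N, time in s.
With the tool pointing down it reaches from about 0.425 to 0.95 m from the base axis. Payload 3.5 kg.
Tool frame: the origin (TCP) lies between the finger pads; the fingertips stand 14 mm ahead of it and the grasp point (between the pads) lies 5 mm behind it; z points along the fingers, y is the line along which they close (so a half turn about z gives the same grasp; the last joint's range is limited). The gripper opens to 85 mm and grips with 20 to 120 N. Pads are 22 mm wide; open, the fingers measure 114 mm over their backs; the gripper's body (76 mm by 85 mm) begins 54 mm behind the grasp point. The pads swing forward as they close: fully open they stand 13 mm farther back than shut.
Start: joints at [-1.487, 0.286, 1.577, -0, 1.279, -0.15], TCP at [0.156, -0.657, 0.245] pointing down, gripper open.
Joint ranges: [-2.77, 2.77], [-0.9, 2.22], [0.21, 2.48], [-1.53, 4.67], [0.24, 2.81], [-2.84, 2.84]. Speed limits (rad/s): [2.79, 2.79, 3.14, 3.14, 3.14, 3.14].

## Interface

Orientations are given as a unit quaternion [x, y, z, w].
In Python, from plant import * gives the robot as it stands.
- The arm moves only by the tool step_arm, never from a script. Its argument "commands" is a list of rows, each an object of numbers: "gripper": the gripper's target within -1 to 1 (shut at 1, half-way at 0, fully open at -1); "x", "y", "z": the shift along the tool's x, y, z in mm; "spin": the turn about the tool's z in degrees. A call has exactly 10 rows; each row shifts and turns the commanded pose from where the row before left it, along the tool's axes as they then stand; what a row does not reach is not made up. A row lasts 1/10 s, in which the tool goes at most 50 mm and 8.59 degrees, less where a joint would pass 70% of its speed; a pose out of reach is approached as far as the arm can. A call with a gripper value outside its range is refused whole. The fingers move at their own pace and stop on an object; "force" is the grip in N (left out, the last holds). Time passes only in rows, so rows that do not move let the fingers close, or fill a call up. It gives the time, the measured TCP pose, the force, the opening and the grip force at its end, in the units of the state.
- get_state(): the state, without advancing time (a new reading comes with each control period).
- read_camera(name): name is "side" or "top" or "wrist"; returns a dict with "color" (420x560x3 uint8, red, green, blue), "z_map" (420x560 float32, m along the optical axis (not along the pixel's ray), 0 where there is no reading), "fx", "fy", "cx", "cy" (pixels), "eye" and "attitude" of the camera in the world; the wrist camera has in their place "mount" (4x4, takes a point from camera to tool coordinates, whose origin is the TCP and whose axes are the flange's). Camera axes: x right, y up, looking along -z (the intrinsics and any distortion apply to the point x, -y, -z); pixel columns grow to the right and rows downward; lengths in m; the calibration is good to about 2 mm. A picture is of the moment at which its call begins: read the wrist's pose just before it.
- sign_off(): hands the job in; it is judged then, once.
The state is a dict: "time": time; "qpos": joint angles; "dq": joint speeds; "joint_efforts": joint torques, N m; "eef_pos": TCP position; "tcp_rot": TCP orientation; "contact_force": force on the tool from outside, world axes, zero at the start; "wrist_torque": the same for the moment, N m; "opening": opening from 0.0 (shut) to 1.0 (fully open); "finger_force": force on a finger pad.
Only numpy, scipy, OpenCV 4.12 (cv2) and the standard library are available. Lean on these libraries where they do the work, as an engineer would, in place of code of your own. Each camera call takes 0.05 s, during which the arm holds its last target. There are 200 camera calls.

## Task

The vials with the yellow, green and blue flip lids were dosed in that order, and their incubation is about to be timed. With a fingertip, gently press their three lids fully shut in the same order - yellow, green, blue - and then tap the red key of the bench timer. Leave the white-lidded blank standing ajar as it is, lift nothing, and leave the rack, the timer and everything round them where they stand.

Things in the scene. Friction and masses are not known exactly. Their poses are not given: they have to be found in the camera images.
- rack: off-white tiered plastic rack, 56 x 240 x 44 mm, about 0.6 kg, loose on the bench; origin at the centre of its underside, four places in a row along its y axis at -84, -28, +28 and +84 mm, z up. The vials stand in its round holes on sprung seats, foot 12 mm above the bench; pressed, a vial sinks about 0.5 mm per N, 6 mm at most, and comes back up
- timer: white bench timer lying on the bench, 66 x 62 mm, 16 mm high, loose, 0.12 kg; origin at the centre of its underside, z up. The red key is the only part that moves
- key_top (a point): centre of the top of the timer's red key (13 x 16 mm), 20.5 mm above the bench; it is pressed straight down, its neighbouring case top lies about 4.5 mm lower
- start_key (a joint): how far the red key is pressed, in m: 0 is up, 0.0035 is the stop; it counts as pressed from about 0.0015. A spring of about 1.5 N at the top and 6 N at the stop brings it back up
- yellow_vial: flip-lid sample vial with yellow lid, frosted body 30 mm across, 68 mm tall, loose in the rack; origin at the centre of its underside, z up. The hinge line is 18.5 mm from the axis towards the vial's +x (the side away from the robot, turned up to about 0.5 rad), parallel to its y, 68 mm above the origin; the lid reaches from it to the vial's -x
- yellow_tab (a point): middle of the top of the thumb tab of the yellow lid; it moves with the lid, on a radius of 36 mm about the hinge line; tab 15 mm wide, lid disc 34 mm across, 3.5 mm thick. Shut, it lies 72 mm above the vial's origin
- yellow_lid (a joint): opening angle of the yellow lid in rad: 0 is shut, 1.2 fully open; a stiff hinge, it stays where it is left and takes about 1 N at the tab to move; once it is shut, the vial sinks under it on its sprung seat
- green_vial: flip-lid sample vial with green lid, frosted body 30 mm across, 68 mm tall, loose in the rack; origin at the centre of its underside, z up. The hinge line is 18.5 mm from the axis towards the vial's +x (the side away from the robot, turned up to about 0.5 rad), parallel to its y, 68 mm above the origin; the lid reaches from it to the vial's -x
- green_tab (a point): middle of the top of the thumb tab of the green lid; it moves with the lid, on a radius of 36 mm about the hinge line; tab 15 mm wide, lid disc 34 mm across, 3.5 mm thick. Shut, it lies 72 mm above the vial's origin
- green_lid (a joint): opening angle of the green lid in rad: 0 is shut, 1.2 fully open; a stiff hinge, it stays where it is left and takes about 1 N at the tab to move; once it is shut, the vial sinks under it on its sprung seat
- blue_vial: flip-lid sample vial with blue lid, frosted body 30 mm across, 68 mm tall, loose in the rack; origin at the centre of its underside, z up. The hinge line is 18.5 mm from the axis towards the vial's +x (the side away from the robot, turned up to about 0.5 rad), parallel to its y, 68 mm above the origin; the lid reaches from it to the vial's -x
- blue_tab (a point): middle of the top of the thumb tab of the blue lid; it moves with the lid, on a radius of 36 mm about the hinge line; tab 15 mm wide, lid disc 34 mm across, 3.5 mm thick. Shut, it lies 72 mm above the vial's origin
- blue_lid (a joint): opening angle of the blue lid in rad: 0 is shut, 1.2 fully open; a stiff hinge, it stays where it is left and takes about 1 N at the tab to move; once it is shut, the vial sinks under it on its sprung seat
- white_vial: flip-lid sample vial with white lid, frosted body 30 mm across, 68 mm tall, loose in the rack; origin at the centre of its underside, z up. The hinge line is 18.5 mm from the axis towards the vial's +x (the side away from the robot, turned up to about 0.5 rad), parallel to its y, 68 mm above the origin; the lid reaches from it to the vial's -x
- white_tab (a point): middle of the top of the thumb tab of the white lid; it moves with the lid, on a radius of 36 mm about the hinge line; tab 15 mm wide, lid disc 34 mm across, 3.5 mm thick. Shut, it lies 72 mm above the vial's origin
- white_lid (a joint): opening angle of the white lid in rad: 0 is shut, 1.2 fully open; a stiff hinge, it stays where it is left and takes about 1 N at the tab to move; once it is shut, the vial sinks under it on its sprung seat
- marker_blue: grey and blue marker pen lying on the bench, 136 mm long, 12 mm thick; bystander, origin at the centre of its underside
- label_tape: green roll of label tape lying flat, 61 mm across, 13 mm high; bystander, origin at the centre of its underside
- reagent_bottle: small white bottle, 43 mm across, 81 mm tall; bystander, origin at the centre of its underside
- media_bottle: clear square bottle with pink contents, 72 mm wide, 177 mm tall; bystander, origin at the centre of its underside
- tube15_b: clear 15 ml tube with blue cap lying on the bench, 118 mm long, 21 mm thick; bystander, origin at the centre of its underside
Things that resemble listed ones, but are neither listed nor needed, are in the scene too. Leave any pink look-alike of the green_vial alone.

How it is judged:
By the outcome, as a careful person would: the job done as asked, in the order asked, and still so for the second after the job is handed in, with the robot touching nothing.
It also fails if it takes over 53 s, if anything falls off the work surface, if the arm or the gripper's body presses on something with over 40 N, if the wrist force passes 120 N, or if a joint passes its speed limit or range.

## Working session

There is one attempt and no reset: what is moved stays moved. The work goes in short steps, Python scripts to look and compute and a tool call to move; the robot and the scene stay as the last step left them, time stands still between calls to the robot, and variables do not carry over. Pictures are saved under pics/ and viewed, at most 10 in all, crops included, and the job is handed in when it is done.

Besides the shell and the picture viewer there is one more tool, called after "Emit:" as name([rows], argument=value, ...), one row to a line, values as JSON. step_arm: Moves the arm, as the interface text tells. Its arguments: {"type":"object","properties":{"commands":{"type":"array"},"force":{"type":"number"}},"required":["commands"]}

```bash
mkdir -p pics; cat > h.py <<'E'
from plant import *
import numpy as np, cv2, pickle
from scipy.spatial.transform import Rotation as R
def grab(n):
    s=get_state(); c=read_camera(n); 
    if n=='wrist':
        T=np.eye(4);T[:3,:3]=R.from_quat(s['tcp_rot']).as_matrix();T[:3,3]=s['eef_pos'];c['T']=T@np.array(c['mount'])
    else:
        T=np.eye(4);a=np.array(c['attitude']);T[:3,:3]=a if a.shape==(3,3) else R.from_quat(a).as_matrix();T[:3,3]=c['eye'];c['T']=T
    return c
def pts(c):
    z=c['z_map'];v,u=np.mgrid[:z.shape[0],:z.shape[1]]
    P=np.stack([(u-c['cx'])/c['fx']*z,-(v-c['cy'])/c['fy']*z,-z],-1)
    return P@c['T'][:3,:3].T+c['T'][:3,3]
E
python3 - <<'E'
from h import *
ims=[]
for n in ['top','side']:
    c=grab(n); pickle.dump(c,open(n+'.pkl','wb')); print(n,[ (k,np.shape(v)) for k,v in c.items()],c['eye'],c['attitude'])
    cv2.imwrite(f'pics/{n}.png',c['color'][...,::-1])
s=get_state();print(s)
E
```

```text
top [('color', (420, 560, 3)), ('z_map', (420, 560)), ('fx', ()), ('fy', ()), ('cx', ()), ('cy', ()), ('eye', (3,)), ('attitude', (4,)), ('T', (4, 4))] [0.39991657 0.19649256 1.01315282] [ 0.04072482 -0.04542334 -0.69548621  0.71594493]
side [('color', (420, 560, 3)), ('z_map', (420, 560)), ('fx', ()), ('fy', ()), ('cx', ()), ('cy', ()), ('eye', (3,)), ('attitude', (4,)), ('T', (4, 4))] [0.17608669 0.83471316 0.77696537] [-0.085492    0.37599661  0.89629711 -0.21901862]
{'time': 0.1, 'qpos': array([-1.48701249e+00,  2.87116268e-01,  1.57801647e+00, -3.04489125e-05,
        1.27860697e+00, -1.49994822e-01]), 'dq': array([-0.0008536 , -0.0019666 , -0.00440496, -0.00097769,  0.0004565 ,
        0.00037273]), 'joint_efforts': array([ 8.18867684e-04, -4.07297516e+01, -2.93698722e+01, -1.33848462e-04,
        3.41598199e-03,  2.98689095e-06]), 'eef_pos': array([ 0.15634516, -0.65606784,  0.24406699]), 'tcp_rot': array([ 9.93175131e-01,  1.16627637e-01,  2.09667929e-05, -1.07342475e-03]), 'contact_force': array([-0.13768593,  0.05523659,  0.61154275]), 'wrist_torque': array([-0.02435307, -0.04029201,  0.03870301]), 'finger_force': 0.0, 'opening': 1.0035261499083616}
```

View pics/top.png

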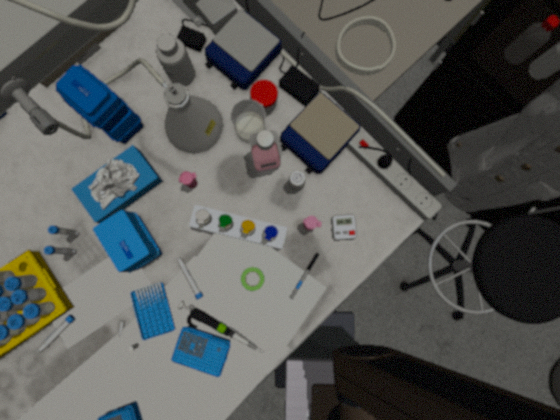

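View pics/side.png

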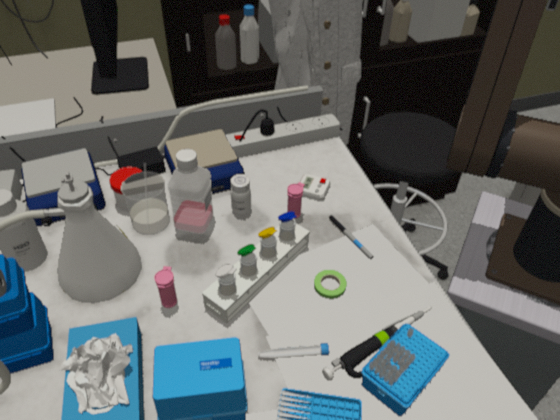

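The top view shows the rack with lids white (203,215), green (225,221), yellow (248,228) and blue (271,233). The timer is at (344,228) with its red key near (351,234). The pink look-alikes are at (187,180) and (309,223) and stay alone, and the red caps at (263,95) are irrelevant. In the side view the lids are at yellow (268,233), green (247,251), blue (287,217), white (226,270), and the timer at (316,185).

```bash
python3 - <<'E'
from h import *
for n,d in dict(top=dict(w=(203,215),g=(225,221),y=(248,228),b=(271,233),timer=(344,228),key=(351,234),pink1=(187,180),pink2=(309,223),bottle=(295,180),media=(264,138)),side=dict(w=(226,270),g=(247,251),y=(268,233),b=(287,217),timer=(316,185),key=(323,181))).items():
    c=pickle.load(open(n+'.pkl','rb'));P=pts(c);print(n,c['fx'],c['cx'],c['cy'])
    for k,(u,v) in d.items(): print(k,P[v,u].round(3),np.nanmedian(P[v-2:v+3,u-2:u+3].reshape(-1,3),0).round(3))
im=[]
for n,(u0,v0) in dict(top=(180,190),side=(200,165)).items():
    c=pickle.load(open(n+'.pkl','rb'));im.append(cv2.resize(c['color'][v0:v0+(70 if n=='top' else 150),u0:u0+(190 if n=='top' else 150),::-1],None,fx=4 if n=='top' else 4,fy=4,interpolation=2))
cv2.imwrite('pics/crop.png',im[1])
E
```

```text
top 387.64826060399673 277.10885125703203 211.89043144133348
w [0.5   0.368 0.094] [0.5   0.368 0.094]
g [0.487 0.315 0.098] [0.487 0.315 0.1  ]
y [0.472 0.26  0.1  ] [0.472 0.26  0.102]
b [0.462 0.205 0.094] [0.462 0.205 0.096]
timer [0.485 0.017 0.015] [0.485 0.018 0.016]
key [0.47  0.001 0.022] [0.47 0.   0.02]
pink1 [0.588 0.416 0.072] [0.588 0.416 0.072]
pink2 [0.49  0.113 0.072] [0.49  0.113 0.072]
bottle [0.594 0.15  0.08 ] [0.594 0.15  0.082]
media [0.667 0.226 0.176] [0.667 0.226 0.176]
side 518.254616766575 274.493907214284 214.2007031023817
w [0.495 0.375 0.097] [0.495 0.375 0.096]
g [0.481 0.328 0.105] [0.483 0.326 0.102]
y [0.47  0.27  0.101] [0.47  0.27  0.101]
b [0.459 0.216 0.099] [0.46  0.216 0.098]
timer [0.482 0.019 0.015] [0.482 0.02  0.015]
key [0.472 0.004 0.019] [0.472 0.004 0.018]
```

View pics/crop.png

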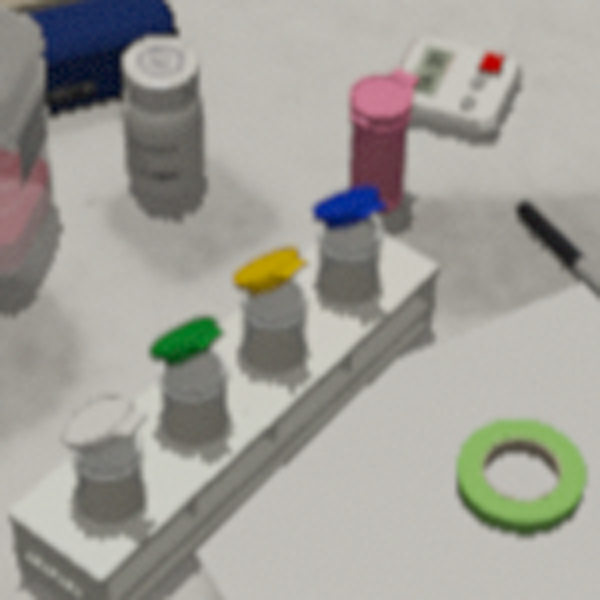

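The lid colours are confirmed, all four lids are ajar, and both pink vials stay alone. Moving the wrist over with the gripper shut.

Emit:
step_arm([
  {"x":37,"y":-32,"z":-5,"gripper":1},
  {"x":37,"y":-32,"z":-5,"gripper":1},
  {"x":37,"y":-32,"z":-5,"gripper":1},
  {"x":37,"y":-32,"z":-5,"gripper":1},
  {"x":37,"y":-32,"z":-5,"gripper":1},
  {"x":37,"y":-32,"z":-5,"gripper":1},
  {"x":37,"y":-32,"z":-5,"gripper":1},
  {"x":37,"y":-32,"z":-5,"gripper":1},
  {"x":37,"y":-32,"z":-5,"gripper":1},
  {"x":37,"y":-32,"z":-5,"gripper":1},
], force=20)

```text
invalid input
```

Emit:
step_arm([
  {"x":8,"y":-46,"gripper":1},
  {"x":8,"y":-46,"gripper":1},
  {"x":8,"y":-46,"gripper":1},
  {"x":8,"y":-46,"gripper":1},
  {"x":8,"y":-46,"gripper":1},
  {"x":8,"y":-46,"gripper":1},
  {"x":8,"y":-46,"gripper":1},
  {"x":8,"y":-46,"gripper":1},
  {"x":8,"y":-46,"gripper":1},
  {"x":8,"y":-46,"gripper":1},
])

```text
invalid input
```

```bash
python3 - <<'E'
from h import *
c=grab('wrist');pickle.dump(c,open('w1.pkl','wb'));s=get_state();print(s['time'],s['eef_pos'],s['qpos'],s['tcp_rot'],s['opening'],s['contact_force']);print(np.array(c['mount']).round(3),c['fx'])
cv2.imwrite('pics/w1.png',c['color'][...,::-1])
E
```

```text
0.15 [ 0.15636932 -0.65613944  0.24422702] [-1.48699636e+00  2.87025746e-01  1.57783242e+00  2.05830442e-06
  1.27861612e+00 -1.50013371e-01] [ 9.93173790e-01  1.16640205e-01  3.21262536e-05 -9.40265150e-04] 1.0009663296496893 [0.93824972 0.03398881 0.19604366]
[[-0.002  0.958  0.286  0.072]
 [ 1.     0.002  0.     0.   ]
 [-0.     0.286 -0.958 -0.129]
 [ 0.     0.     0.     1.   ]] 318.29405384963985
```

View pics/w1.png

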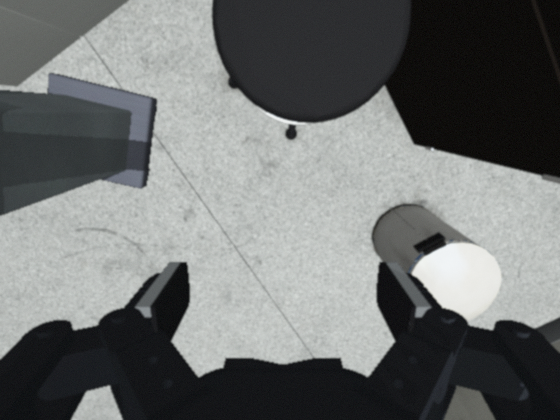

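That frame still shows the start pose (floor, fingers open), because the moves were refused. Retrying with every field given.

Emit:
step_arm([
  {"gripper":1,"x":37,"y":-32,"z":-5,"spin":0},
  {"gripper":1,"x":37,"y":-32,"z":-5,"spin":0},
  {"gripper":1,"x":37,"y":-32,"z":-5,"spin":0},
  {"gripper":1,"x":37,"y":-32,"z":-5,"spin":0},
  {"gripper":1,"x":37,"y":-32,"z":-5,"spin":0},
  {"gripper":1,"x":37,"y":-32,"z":-5,"spin":0},
  {"gripper":1,"x":37,"y":-32,"z":-5,"spin":0},
  {"gripper":1,"x":37,"y":-32,"z":-5,"spin":0},
  {"gripper":1,"x":37,"y":-32,"z":-5,"spin":0},
  {"gripper":1,"x":37,"y":-32,"z":-5,"spin":0},
], force=20)

```text
time: 1.15
eef_pos: [0.4429, -0.2577, 0.2954]
tcp_rot: [0.993, 0.117, 0.0, 0.0]
contact_force: [1.3, -0.7, -0.5]
opening: 0.0
finger_force: 0.0
```

Emit:
step_arm([
  {"gripper":1,"x":8,"y":-46,"z":0,"spin":0},
  {"gripper":1,"x":8,"y":-46,"z":0,"spin":0},
  {"gripper":1,"x":8,"y":-46,"z":0,"spin":0},
  {"gripper":1,"x":8,"y":-46,"z":0,"spin":0},
  {"gripper":1,"x":8,"y":-46,"z":0,"spin":0},
  {"gripper":1,"x":8,"y":-46,"z":0,"spin":0},
  {"gripper":1,"x":8,"y":-46,"z":0,"spin":0},
  {"gripper":1,"x":8,"y":-46,"z":0,"spin":0},
  {"gripper":1,"x":8,"y":-46,"z":0,"spin":0},
  {"gripper":1,"x":8,"y":-40,"z":0,"spin":0},
])

```text
time: 2.15
eef_pos: [0.414, 0.2028, 0.2953]
tcp_rot: [0.993, 0.117, 0.0, -0.0]
contact_force: [0.6, -0.4, 0.1]
opening: -0.002
finger_force: 0.0
```

```bash
python3 - <<'E'
from h import *
c=grab('wrist');pickle.dump(c,open('w1.pkl','wb'));s=get_state();print(s['time'],s['eef_pos'],s['qpos'],s['tcp_rot'],s['opening'],s['contact_force'])
cv2.imwrite('pics/w2.png',c['color'][...,::-1])
E
```

```text
2.2 [0.41324797 0.20711768 0.29520505] [ 0.24201637 -0.23869865  2.0208386   0.00496575  1.35884226  1.57324683] [ 9.92893819e-01  1.18978477e-01  6.96641611e-06 -2.44657388e-03] 0.004898951662709772 [-2.20151223  1.79573963  0.24177252]
```

View pics/w2.png

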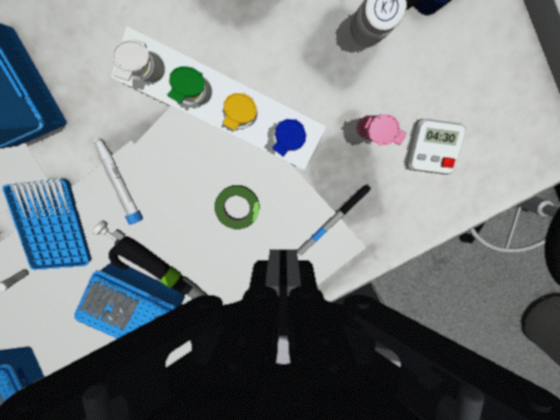

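The wrist view shows the lids white (132,60), green (186,83), yellow (238,110) and blue (289,136), with tabs pointing down-left, towards the robot. The timer's red key is at (448,162) and a pink vial at (382,130). Next I fit each lid's plane and hinge geometry from depth.

```bash
cat > m.py <<'E'
from h import *
def meas(cs,show=True):
    for n,c in cs.items():
        P=pts(c);H=cv2.cvtColor(c['color'],cv2.COLOR_RGB2HSV).astype(int)
        for k,(h0,h1,ctr,r,zl) in dict(y=(15,32,(.47,.265),.05,.07),g=(45,80,(.487,.32),.05,.07),b=(110,130,(.46,.21),.05,.07),key=(-1,8,(.471,.002),.03,.012)).items():
            hh=np.where(H[...,0]>172,0,H[...,0])
            m=(hh>h0)&(hh<h1)&(H[...,1]>140)&(np.hypot(P[...,0]-ctr[0],P[...,1]-ctr[1])<r)&(P[...,2]>zl)&(c['z_map']>0)
            Q=P[m]
            if len(Q)<8: print(n,k,'few',len(Q));continue
            o=np.median(Q,0);q=Q[np.linalg.norm(Q-o,axis=1)<.035]
            for _ in range(3):
                A=np.c_[q[:,:2],np.ones(len(q))];f=np.linalg.lstsq(A,q[:,2],rcond=None)[0];res=q[:,2]-A@f
                q=q[abs(res)<max(2*res.std(),.001)]
            t=np.hypot(f[0],f[1]);d=f[:2]/t  # uphill = towards tab
            s=(q[:,:2]-o[:2])@d; lo,hi=np.percentile(s,[1,99])
            tip=q[s>hi-.004].mean(0)
            print(n,k,len(q),'mid',o.round(4),'tilt',np.arctan(t).round(3),'yaw',np.arctan2(-d[1],-d[0]).round(2),'tip',tip.round(4),'len3d',((hi-lo)*np.hypot(1,t)).round(4),'bbox',q.min(0).round(3),q.max(0).round(3))
E
python3 - <<'E'
from m import *
s=get_state();c=grab('wrist');pickle.dump(c,open('w1.pkl','wb'));print(s['eef_pos'],s['dq'].round(3),R.from_quat(s['tcp_rot']).as_matrix().round(3)[:, 0])
meas(dict(wrist=c,top=pickle.load(open('top.pkl','rb')),side=pickle.load(open('side.pkl','rb'))))
E
```

```text
[0.41324797 0.20711768 0.29520505] [-0.094 -0.028  0.031 -0.064  0.033 -0.163] [0.972 0.236 0.001]
wrist y 775 mid [0.4769 0.2627 0.096 ] tilt 0.644 yaw -0.28 tip [0.462  0.2666 0.1077] len3d 0.0396 bbox [0.459 0.246 0.084] [0.493 0.277 0.11 ]
wrist g 788 mid [0.4893 0.317  0.0964] tilt 0.669 yaw -0.29 tip [0.4749 0.3205 0.1081] len3d 0.0384 bbox [0.471 0.301 0.085] [0.504 0.331 0.11 ]
wrist b 741 mid [0.4593 0.2082 0.0969] tilt 0.547 yaw -0.45 tip [0.449  0.2153 0.1043] len3d 0.0388 bbox [0.445 0.192 0.085] [0.48  0.222 0.107]
wrist key 87 mid [0.474  0.0021 0.0203] tilt 0.033 yaw 2.32 tip [ 0.4764 -0.0032  0.0204] len3d 0.0138 bbox [ 0.468 -0.006  0.019] [0.479 0.009 0.022]
top y 108 mid [0.4761 0.2615 0.098 ] tilt 0.65 yaw -0.33 tip [0.4631 0.2651 0.1079] len3d 0.0366 bbox [0.459 0.248 0.086] [0.489 0.274 0.11 ]
top g 84 mid [0.4886 0.3159 0.0985] tilt 0.68 yaw -0.27 tip [0.4761 0.3197 0.1088] len3d 0.0335 bbox [0.474 0.303 0.089] [0.5   0.327 0.112]
top b 97 mid [0.4639 0.2074 0.096 ] tilt 0.576 yaw -0.41 tip [0.4496 0.2122 0.1058] len3d 0.0357 bbox [0.447 0.193 0.086] [0.477 0.219 0.107]
top key 12 mid [ 0.4752 -0.0006  0.0207] tilt 0.096 yaw 0.36 tip [ 0.4738 -0.0013  0.0209] len3d 0.0072 bbox [ 0.472 -0.005  0.018] [0.478 0.003 0.023]
side y 95 mid [0.4745 0.2665 0.096 ] tilt 0.638 yaw -0.26 tip [0.4622 0.2702 0.1067] len3d 0.0403 bbox [0.46  0.247 0.082] [0.491 0.279 0.109]
side g 78 mid [0.4862 0.3226 0.0987] tilt 0.673 yaw -0.3 tip [0.475  0.3235 0.108 ] len3d 0.0373 bbox [0.473 0.303 0.085] [0.502 0.333 0.109]
side b 94 mid [0.4613 0.2113 0.0955] tilt 0.543 yaw -0.43 tip [0.4481 0.2179 0.1044] len3d 0.0397 bbox [0.445 0.193 0.083] [0.478 0.224 0.107]
side key 16 mid [0.4738 0.0044 0.0189] tilt 0.171 yaw -2.18 tip [0.4748 0.0068 0.0195] len3d 0.0131 bbox [ 0.468 -0.005  0.017] [0.478 0.008 0.021]
```

Heights agree across the views: tabs at about 107 mm and the key at 20 mm. Going above the yellow tab at x,y = (0.459, 0.268).

Emit:
step_arm([
  {"gripper":1,"x":15,"y":-14,"z":0,"spin":0},
  {"gripper":1,"x":15,"y":-14,"z":0,"spin":0},
  {"gripper":1,"x":15,"y":-13,"z":15,"spin":0},
  {"gripper":1,"x":14,"y":-13,"z":30,"spin":0},
  {"gripper":1,"x":0,"y":0,"z":35,"spin":0},
  {"gripper":1,"x":0,"y":0,"z":35,"spin":0},
  {"gripper":1,"x":0,"y":0,"z":25,"spin":0},
  {"gripper":1,"x":0,"y":0,"z":15,"spin":0},
  {"gripper":1,"x":0,"y":0,"z":0,"spin":0},
  {"gripper":1,"x":0,"y":0,"z":0,"spin":0},
])

```text
time: 3.25
eef_pos: [0.4604, 0.2667, 0.1412]
tcp_rot: [0.993, 0.116, 0.001, -0.0]
contact_force: [-0.1, -0.0, 0.9]
opening: -0.001
finger_force: 0.0
```

```bash
python3 - <<'E'
from h import *
c=grab('side');s=get_state();print(s['time'],s['eef_pos'],s['contact_force'])
d=grab('wrist')
a=cv2.resize(c['color'][180:310,190:330,::-1],(400,371));b=cv2.resize(d['color'][100:380,140:440,::-1],(398,371))
cv2.imwrite('pics/s3.png',np.hstack([a,b]))
E
```

```text
3.3 [0.46093441 0.26694442 0.14206835] [ 0.32914988 -0.14971834 -0.03592927]
```

View pics/s3.png

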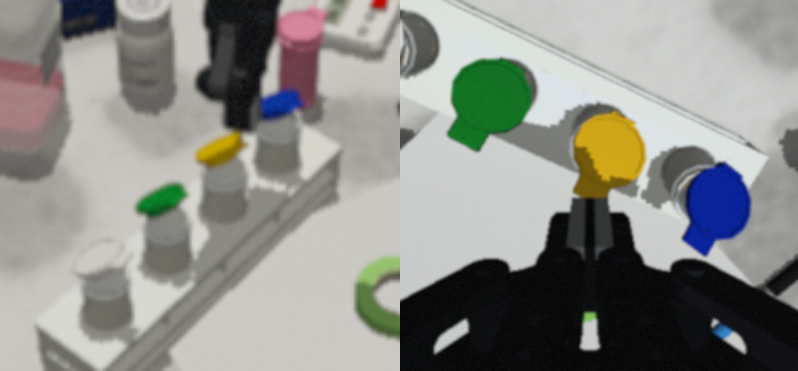

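The closed fingertip sits directly over the yellow tab. Pressing slowly.

Emit:
step_arm([
  {"gripper":1,"x":0,"y":0,"z":6,"spin":0},
  {"gripper":1,"x":0,"y":0,"z":5,"spin":0},
  {"gripper":1,"x":0,"y":0,"z":5,"spin":0},
  {"gripper":1,"x":0,"y":0,"z":4,"spin":0},
  {"gripper":1,"x":0,"y":0,"z":4,"spin":0},
  {"gripper":1,"x":0,"y":0,"z":4,"spin":0},
  {"gripper":1,"x":0,"y":0,"z":4,"spin":0},
  {"gripper":1,"x":0,"y":0,"z":4,"spin":0},
  {"gripper":1,"x":0,"y":0,"z":4,"spin":0},
  {"gripper":1,"x":0,"y":0,"z":2,"spin":0},
])

```text
time: 4.35
eef_pos: [0.4595, 0.2667, 0.0978]
tcp_rot: [0.993, 0.117, -0.0, 0.0]
contact_force: [-1.0, 0.6, 3.6]
opening: -0.003
finger_force: 1.6
```

Emit:
step_arm([
  {"gripper":1,"x":0,"y":0,"z":1,"spin":0},
  {"gripper":1,"x":0,"y":0,"z":0,"spin":0},
  {"gripper":1,"x":0,"y":0,"z":0,"spin":0},
  {"gripper":1,"x":0,"y":0,"z":0,"spin":0},
  {"gripper":1,"x":0,"y":0,"z":0,"spin":0},
  {"gripper":1,"x":0,"y":0,"z":0,"spin":0},
  {"gripper":1,"x":0,"y":0,"z":0,"spin":0},
  {"gripper":1,"x":0,"y":0,"z":0,"spin":0},
  {"gripper":1,"x":0,"y":0,"z":0,"spin":0},
  {"gripper":1,"x":0,"y":0,"z":0,"spin":0},
])

```text
time: 5.35
eef_pos: [0.4598, 0.2668, 0.0974]
tcp_rot: [0.993, 0.117, 0.0, -0.0]
contact_force: [-2.1, 0.4, 4.0]
opening: 0.003
finger_force: 2.0
```

Emit:
step_arm([
  {"gripper":1,"x":0,"y":0,"z":1,"spin":0},
  {"gripper":1,"x":0,"y":0,"z":1,"spin":0},
  {"gripper":1,"x":0,"y":0,"z":0,"spin":0},
  {"gripper":1,"x":0,"y":0,"z":0,"spin":0},
  {"gripper":1,"x":0,"y":0,"z":0,"spin":0},
  {"gripper":1,"x":0,"y":0,"z":0,"spin":0},
  {"gripper":1,"x":0,"y":0,"z":0,"spin":0},
  {"gripper":1,"x":0,"y":0,"z":0,"spin":0},
  {"gripper":1,"x":0,"y":0,"z":0,"spin":0},
  {"gripper":1,"x":0,"y":0,"z":0,"spin":0},
])

```text
time: 6.35
eef_pos: [0.4597, 0.267, 0.0958]
tcp_rot: [0.993, 0.117, -0.0, -0.0]
contact_force: [-3.7, 1.1, 6.1]
opening: 0.001
finger_force: 3.2
```

Emit:
step_arm([
  {"gripper":1,"x":0,"y":0,"z":-2,"spin":0},
  {"gripper":1,"x":0,"y":0,"z":-5,"spin":0},
  {"gripper":1,"x":0,"y":0,"z":-10,"spin":0},
  {"gripper":1,"x":0,"y":0,"z":-15,"spin":0},
  {"gripper":1,"x":0,"y":0,"z":-15,"spin":0},
  {"gripper":1,"x":0,"y":0,"z":-8,"spin":0},
  {"gripper":1,"x":0,"y":0,"z":0,"spin":0},
  {"gripper":1,"x":0,"y":0,"z":0,"spin":0},
  {"gripper":1,"x":0,"y":0,"z":0,"spin":0},
  {"gripper":1,"x":0,"y":0,"z":0,"spin":0},
])

```text
time: 7.35
eef_pos: [0.4592, 0.2666, 0.1495]
tcp_rot: [0.993, 0.117, -0.001, 0.0]
contact_force: [0.3, -0.5, -0.2]
opening: -0.003
finger_force: 0.0
```

```bash
python3 - <<'E'
from m import *
s=get_state();print(s['eef_pos'],s['contact_force']);meas(dict(wrist=grab('wrist')))
E
```

```text
[0.45921891 0.26658656 0.14948033] [ 0.32235792 -0.49869503 -0.24806049]
wrist y 2023 mid [0.4728 0.2644 0.0841] tilt 0.003 yaw -2.92 tip [0.4863 0.2667 0.0844] len3d 0.0358 bbox [0.449 0.248 0.083] [0.489 0.28  0.085]
wrist g 2429 mid [0.4893 0.317  0.0964] tilt 0.668 yaw -0.29 tip [0.4754 0.3211 0.1078] len3d 0.0393 bbox [0.471 0.3   0.084] [0.505 0.332 0.11 ]
wrist b 1985 mid [0.4644 0.2096 0.0946] tilt 0.541 yaw -0.45 tip [0.4492 0.2155 0.1043] len3d 0.0388 bbox [0.445 0.191 0.084] [0.481 0.224 0.106]
wrist key few 0
```

Yellow is shut (tilt 0.003 rad, top at 84 mm). On to green.

Emit:
step_arm([
  {"gripper":1,"x":5,"y":-10,"z":0,"spin":0},
  {"gripper":1,"x":7,"y":-14,"z":0,"spin":0},
  {"gripper":1,"x":7,"y":-14,"z":0,"spin":0},
  {"gripper":1,"x":6,"y":-13,"z":0,"spin":0},
  {"gripper":1,"x":0,"y":0,"z":0,"spin":0},
  {"gripper":1,"x":0,"y":0,"z":4,"spin":0},
  {"gripper":1,"x":0,"y":0,"z":6,"spin":0},
  {"gripper":1,"x":0,"y":0,"z":6,"spin":0},
  {"gripper":1,"x":0,"y":0,"z":4,"spin":0},
  {"gripper":1,"x":0,"y":0,"z":4,"spin":0},
])

```text
time: 8.4
eef_pos: [0.472, 0.3218, 0.1257]
tcp_rot: [0.993, 0.116, -0.0, 0.0]
contact_force: [-0.4, -1.4, -0.3]
opening: 0.001
finger_force: 0.0
```

Emit:
step_arm([
  {"gripper":1,"x":0,"y":0,"z":4,"spin":0},
  {"gripper":1,"x":0,"y":0,"z":4,"spin":0},
  {"gripper":1,"x":0,"y":0,"z":4,"spin":0},
  {"gripper":1,"x":0,"y":0,"z":4,"spin":0},
  {"gripper":1,"x":0,"y":0,"z":4,"spin":0},
  {"gripper":1,"x":0,"y":0,"z":4,"spin":0},
  {"gripper":1,"x":0,"y":0,"z":3,"spin":0},
  {"gripper":1,"x":0,"y":0,"z":2,"spin":0},
  {"gripper":1,"x":0,"y":0,"z":0,"spin":0},
  {"gripper":1,"x":0,"y":0,"z":0,"spin":0},
])

```text
time: 9.4
eef_pos: [0.4723, 0.3223, 0.0976]
tcp_rot: [0.993, 0.117, 0.0, -0.0]
contact_force: [-2.7, 0.2, 2.4]
opening: 0.002
finger_force: 1.3
```

Emit:
step_arm([
  {"gripper":1,"x":0,"y":0,"z":1,"spin":0},
  {"gripper":1,"x":0,"y":0,"z":1,"spin":0},
  {"gripper":1,"x":0,"y":0,"z":0,"spin":0},
  {"gripper":1,"x":0,"y":0,"z":0,"spin":0},
  {"gripper":1,"x":0,"y":0,"z":0,"spin":0},
  {"gripper":1,"x":0,"y":0,"z":0,"spin":0},
  {"gripper":1,"x":0,"y":0,"z":0,"spin":0},
  {"gripper":1,"x":0,"y":0,"z":0,"spin":0},
  {"gripper":1,"x":0,"y":0,"z":0,"spin":0},
  {"gripper":1,"x":0,"y":0,"z":0,"spin":0},
])

```text
time: 10.4
eef_pos: [0.4723, 0.3225, 0.0962]
tcp_rot: [0.993, 0.117, -0.0, -0.0]
contact_force: [-3.7, 0.7, 6.2]
opening: 0.0
finger_force: 3.0
```

Emit:
step_arm([
  {"gripper":1,"x":0,"y":0,"z":-2,"spin":0},
  {"gripper":1,"x":0,"y":0,"z":-5,"spin":0},
  {"gripper":1,"x":0,"y":0,"z":-10,"spin":0},
  {"gripper":1,"x":0,"y":0,"z":-15,"spin":0},
  {"gripper":1,"x":0,"y":0,"z":-15,"spin":0},
  {"gripper":1,"x":0,"y":0,"z":-8,"spin":0},
  {"gripper":1,"x":0,"y":0,"z":0,"spin":0},
  {"gripper":1,"x":0,"y":0,"z":0,"spin":0},
  {"gripper":1,"x":0,"y":0,"z":0,"spin":0},
  {"gripper":1,"x":0,"y":0,"z":0,"spin":0},
])

```text
time: 11.4
eef_pos: [0.4718, 0.3219, 0.1494]
tcp_rot: [0.993, 0.117, -0.001, 0.0]
contact_force: [0.1, -0.2, 0.9]
opening: 0.001
finger_force: 0.0
```

```bash
python3 - <<'E'
from m import *
s=get_state();print(s['eef_pos'],s['contact_force']);meas(dict(wrist=grab('wrist')))
E
```

```text
[0.47176362 0.32193873 0.14943459] [ 0.06049964 -0.17806714  0.91240526]
wrist y 1889 mid [0.4727 0.2645 0.0841] tilt 0.001 yaw 2.61 tip [0.4843 0.2574 0.0844] len3d 0.0373 bbox [0.449 0.247 0.083] [0.489 0.28  0.085]
wrist g 1936 mid [0.4848 0.3191 0.0842] tilt 0.003 yaw 3.1 tip [0.4979 0.3181 0.0844] len3d 0.0364 bbox [0.462 0.302 0.083] [0.501 0.334 0.085]
wrist b 1780 mid [0.4641 0.2093 0.0943] tilt 0.542 yaw -0.43 tip [0.449  0.2156 0.1043] len3d 0.0389 bbox [0.445 0.191 0.085] [0.481 0.225 0.107]
wrist key few 0
```

Green is shut. On to blue.

Emit:
step_arm([
  {"gripper":1,"x":-8,"y":16,"z":0,"spin":0},
  {"gripper":1,"x":-8,"y":16,"z":0,"spin":0},
  {"gripper":1,"x":-8,"y":17,"z":0,"spin":0},
  {"gripper":1,"x":-8,"y":17,"z":0,"spin":0},
  {"gripper":1,"x":-8,"y":16,"z":0,"spin":0},
  {"gripper":1,"x":-8,"y":16,"z":0,"spin":0},
  {"gripper":1,"x":0,"y":0,"z":0,"spin":0},
  {"gripper":1,"x":0,"y":0,"z":6,"spin":0},
  {"gripper":1,"x":0,"y":0,"z":9,"spin":0},
  {"gripper":1,"x":0,"y":0,"z":9,"spin":0},
])

```text
time: 12.45
eef_pos: [0.4481, 0.2163, 0.1253]
tcp_rot: [0.993, 0.117, -0.0, -0.0]
contact_force: [-0.6, -1.1, -0.7]
opening: -0.002
finger_force: 0.0
```

Emit:
step_arm([
  {"gripper":1,"x":0,"y":0,"z":4,"spin":0},
  {"gripper":1,"x":0,"y":0,"z":4,"spin":0},
  {"gripper":1,"x":0,"y":0,"z":4,"spin":0},
  {"gripper":1,"x":0,"y":0,"z":4,"spin":0},
  {"gripper":1,"x":0,"y":0,"z":4,"spin":0},
  {"gripper":1,"x":0,"y":0,"z":4,"spin":0},
  {"gripper":1,"x":0,"y":0,"z":3,"spin":0},
  {"gripper":1,"x":0,"y":0,"z":2,"spin":0},
  {"gripper":1,"x":0,"y":0,"z":0,"spin":0},
  {"gripper":1,"x":0,"y":0,"z":0,"spin":0},
])

```text
time: 13.45
eef_pos: [0.4484, 0.2158, 0.0976]
tcp_rot: [0.993, 0.117, 0.0, -0.0]
contact_force: [-2.1, 0.3, 2.6]
opening: 0.0
finger_force: 1.3
```

Emit:
step_arm([
  {"gripper":1,"x":0,"y":0,"z":1,"spin":0},
  {"gripper":1,"x":0,"y":0,"z":0,"spin":0},
  {"gripper":1,"x":0,"y":0,"z":0,"spin":0},
  {"gripper":1,"x":0,"y":0,"z":0,"spin":0},
  {"gripper":1,"x":0,"y":0,"z":0,"spin":0},
  {"gripper":1,"x":0,"y":0,"z":0,"spin":0},
  {"gripper":1,"x":0,"y":0,"z":0,"spin":0},
  {"gripper":1,"x":0,"y":0,"z":0,"spin":0},
  {"gripper":1,"x":0,"y":0,"z":0,"spin":0},
  {"gripper":1,"x":0,"y":0,"z":0,"spin":0},
])

```text
time: 14.45
eef_pos: [0.4483, 0.2159, 0.0967]
tcp_rot: [0.993, 0.117, 0.0, -0.0]
contact_force: [-1.9, 0.9, 5.3]
opening: -0.003
finger_force: 2.6
```

Emit:
step_arm([
  {"gripper":1,"x":0,"y":0,"z":1,"spin":0},
  {"gripper":1,"x":0,"y":0,"z":0,"spin":0},
  {"gripper":1,"x":0,"y":0,"z":0,"spin":0},
  {"gripper":1,"x":0,"y":0,"z":-2,"spin":0},
  {"gripper":1,"x":0,"y":0,"z":-5,"spin":0},
  {"gripper":1,"x":0,"y":0,"z":-10,"spin":0},
  {"gripper":1,"x":0,"y":0,"z":-15,"spin":0},
  {"gripper":1,"x":0,"y":0,"z":-15,"spin":0},
  {"gripper":1,"x":0,"y":0,"z":-8,"spin":0},
  {"gripper":1,"x":0,"y":0,"z":0,"spin":0},
])

```text
time: 15.45
eef_pos: [0.4493, 0.2158, 0.1519]
tcp_rot: [0.993, 0.117, 0.002, -0.0]
contact_force: [-0.5, 0.1, -0.9]
opening: 0.001
finger_force: 0.0
```

```bash
python3 - <<'E'
from m import *
s=get_state();print(s['eef_pos'],s['contact_force']);meas(dict(wrist=grab('wrist')))
E
```

```text
[0.44932956 0.2158388  0.1519461 ] [-0.48599072  0.14064746 -0.93915076]
wrist y 2164 mid [0.4728 0.2639 0.0841] tilt 0.004 yaw 0.79 tip [0.4611 0.2572 0.0843] len3d 0.0297 bbox [0.449 0.247 0.083] [0.49  0.28  0.085]
wrist g 2386 mid [0.4847 0.3184 0.0841] tilt 0.005 yaw 2.44 tip [0.4952 0.3092 0.0844] len3d 0.0368 bbox [0.462 0.301 0.083] [0.503 0.334 0.086]
wrist b 1913 mid [0.4614 0.2107 0.0843] tilt 0.007 yaw -2.57 tip [0.4728 0.2162 0.0845] len3d 0.0307 bbox [0.439 0.193 0.083] [0.478 0.225 0.085]
wrist key 203 mid [0.4742 0.0021 0.0203] tilt 0.063 yaw 0.37 tip [ 0.4706 -0.0007  0.0206] len3d 0.0127 bbox [ 0.468 -0.007  0.019] [0.48  0.009 0.022]
```

All three lids are shut, with tilt at or below 0.007 rad. Now the timer key at (0.474, 0.002).

Emit:
step_arm([
  {"gripper":1,"x":-4,"y":31,"z":0,"spin":0},
  {"gripper":1,"x":-4,"y":31,"z":0,"spin":0},
  {"gripper":1,"x":-4,"y":31,"z":0,"spin":0},
  {"gripper":1,"x":-4,"y":31,"z":0,"spin":0},
  {"gripper":1,"x":-4,"y":31,"z":0,"spin":0},
  {"gripper":1,"x":-4,"y":31,"z":0,"spin":0},
  {"gripper":1,"x":-1,"y":28,"z":0,"spin":0},
  {"gripper":1,"x":0,"y":0,"z":20,"spin":0},
  {"gripper":1,"x":0,"y":0,"z":30,"spin":0},
  {"gripper":1,"x":0,"y":0,"z":30,"spin":0},
])

```text
time: 16.5
eef_pos: [0.4733, 0.0013, 0.069]
tcp_rot: [0.993, 0.116, 0.0, 0.0]
contact_force: [0.0, 0.1, -1.1]
opening: -0.002
finger_force: 0.0
```

Emit:
step_arm([
  {"gripper":1,"x":0,"y":0,"z":20,"spin":0},
  {"gripper":1,"x":0,"y":0,"z":5,"spin":0},
  {"gripper":1,"x":0,"y":0,"z":0,"spin":0},
  {"gripper":1,"x":0,"y":0,"z":0,"spin":0},
  {"gripper":1,"x":0,"y":0,"z":0,"spin":0},
  {"gripper":1,"x":0,"y":0,"z":0,"spin":0},
  {"gripper":1,"x":0,"y":0,"z":0,"spin":0},
  {"gripper":1,"x":0,"y":0,"z":0,"spin":0},
  {"gripper":1,"x":0,"y":0,"z":0,"spin":0},
  {"gripper":1,"x":0,"y":0,"z":0,"spin":0},
])

```text
time: 17.5
eef_pos: [0.4735, 0.0018, 0.0454]
tcp_rot: [0.993, 0.117, 0.0, 0.0]
contact_force: [-0.4, 0.3, 0.7]
opening: 0.0
finger_force: 0.0
```

```bash
python3 - <<'E'
from m import *
s=get_state();print(s['eef_pos'],s['contact_force']);c=grab('wrist');meas(dict(wrist=c))
cv2.imwrite('pics/k.png',cv2.resize(c['color'][150:350,180:400,::-1],None,fx=2.5,fy=2.5))
E
```

```text
[0.473513   0.00176048 0.0453752 ] [-0.40981531  0.31863115  0.67724101]
wrist y few 0
wrist g few 0
wrist b few 0
wrist key 200 mid [0.4795 0.0014 0.0201] tilt 0.296 yaw -0.03 tip [0.4786 0.0018 0.0201] len3d 0.0058 bbox [ 0.475 -0.007  0.018] [0.482 0.008 0.021]
```

View pics/k.png

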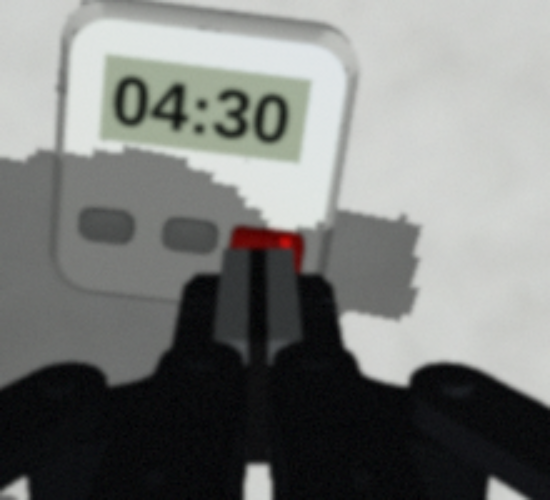

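The tip is over the red key at about (262,245), clear of the grey keys. Tapping.

Emit:
step_arm([
  {"gripper":1,"x":0,"y":0,"z":5,"spin":0},
  {"gripper":1,"x":0,"y":0,"z":4,"spin":0},
  {"gripper":1,"x":0,"y":0,"z":2,"spin":0},
  {"gripper":1,"x":0,"y":0,"z":1,"spin":0},
  {"gripper":1,"x":0,"y":0,"z":1,"spin":0},
  {"gripper":1,"x":0,"y":0,"z":1,"spin":0},
  {"gripper":1,"x":0,"y":0,"z":0,"spin":0},
  {"gripper":1,"x":0,"y":0,"z":0,"spin":0},
  {"gripper":1,"x":0,"y":0,"z":0,"spin":0},
  {"gripper":1,"x":0,"y":0,"z":0,"spin":0},
])

```text
time: 18.55
eef_pos: [0.4732, 0.0018, 0.0316]
tcp_rot: [0.993, 0.117, -0.001, -0.0]
contact_force: [-3.2, 1.0, 5.9]
opening: 0.001
finger_force: 2.9
```

The key is pressed at about 6 N, near its stop. Lifting clear and backing away.

Emit:
step_arm([
  {"gripper":1,"x":0,"y":0,"z":-2,"spin":0},
  {"gripper":1,"x":0,"y":0,"z":-5,"spin":0},
  {"gripper":1,"x":0,"y":0,"z":-15,"spin":0},
  {"gripper":1,"x":0,"y":0,"z":-30,"spin":0},
  {"gripper":1,"x":0,"y":0,"z":-40,"spin":0},
  {"gripper":1,"x":0,"y":0,"z":-40,"spin":0},
  {"gripper":1,"x":0,"y":0,"z":-40,"spin":0},
  {"gripper":1,"x":0,"y":0,"z":-20,"spin":0},
  {"gripper":1,"x":0,"y":0,"z":0,"spin":0},
  {"gripper":1,"x":0,"y":0,"z":0,"spin":0},
])

```text
time: 19.55
eef_pos: [0.4734, 0.0018, 0.2229]
tcp_rot: [0.993, 0.117, 0.0, 0.0]
contact_force: [-0.0, -0.3, 0.2]
opening: -0.0
finger_force: 0.0
```

```bash
python3 - <<'E'
from m import *
s=get_state();print(s['eef_pos'],s['contact_force']);c=grab('wrist');d=grab('side');meas(dict(wrist=c,side=d,top=grab('top')))
a=cv2.resize(c['color'][...,::-1],(400,300));b=cv2.resize(d['color'][150:330,180:420,::-1],(400,300))
cv2.imwrite('pics/f.png',np.hstack([a,b]))
E
```

```text
[0.47341569 0.0017818  0.22289807] [-0.01273677 -0.30219924  0.22198993]
wrist y few 0
wrist g few 0
wrist b 1271 mid [0.4617 0.209  0.084 ] tilt 0.001 yaw 3.02 tip [0.4748 0.2057 0.0843] len3d 0.0371 bbox [0.439 0.192 0.083] [0.479 0.226 0.086]
wrist key 121 mid [4.747e-01 3.000e-04 2.040e-02] tilt 0.035 yaw 2.48 tip [ 0.4782 -0.0035  0.0204] len3d 0.0144 bbox [ 0.469 -0.007  0.019] [0.48  0.008 0.022]
side y 189 mid [0.4711 0.2664 0.0834] tilt 0.017 yaw -1.54 tip [0.4674 0.2788 0.0838] len3d 0.031 bbox [0.45  0.249 0.082] [0.489 0.282 0.086]
side g 194 mid [0.483  0.3209 0.0833] tilt 0.034 yaw -1.48 tip [0.4792 0.3326 0.0838] len3d 0.0302 bbox [0.463 0.304 0.081] [0.5   0.336 0.086]
side b 168 mid [0.459  0.2109 0.0832] tilt 0.018 yaw -2.55 tip [0.4705 0.2171 0.0838] len3d 0.0284 bbox [0.441 0.193 0.081] [0.477 0.226 0.086]
side key 16 mid [0.473  0.0034 0.0197] tilt 0.121 yaw -1.86 tip [0.4742 0.008  0.02  ] len3d 0.0115 bbox [ 0.469 -0.002  0.017] [0.479 0.009 0.021]
top y 135 mid [0.4705 0.2629 0.0845] tilt 0.056 yaw -2.1 tip [0.4789 0.272  0.0854] len3d 0.0278 bbox [0.451 0.248 0.082] [0.49  0.277 0.088]
top g 112 mid [0.483  0.3169 0.0846] tilt 0.056 yaw 0.78 tip [0.4725 0.3122 0.0853] len3d 0.0258 bbox [0.464 0.304 0.082] [0.5   0.328 0.088]
top b 122 mid [0.4597 0.2095 0.0849] tilt 0.005 yaw 0.75 tip [0.4496 0.204  0.0846] len3d 0.0254 bbox [0.44  0.195 0.082] [0.477 0.222 0.087]
top key few 0
```

View pics/f.png

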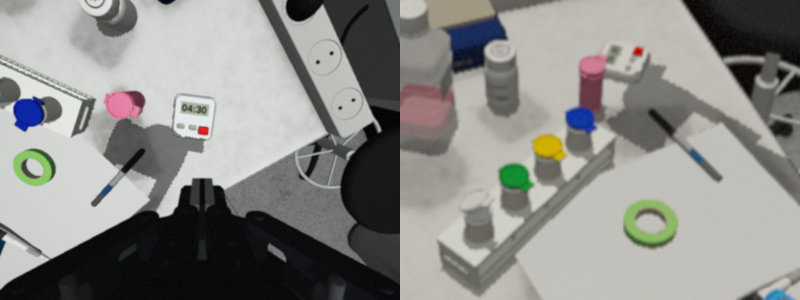

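The final frame shows the yellow, green and blue lids flat, white still ajar, and the timer and rack in place with the arm clear of everything. The timer display still reads 04:30. The press force of about 6 N matches the key's stop, so I count it as pressed.

```bash
python3 -c "
from plant import *
print(sign_off())"
```

```text
the job is handed in; nothing more can be done
None
```

I pressed the yellow, green and blue lids shut in that order, then pressed the red timer key to about 6 N; its display still read 04:30 afterwards, so the key press is inferred from force. The white lid is still ajar, nothing else was touched, and the job was handed in at about 20 s.

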